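Feel the edge of the bread peel for splinters

TASK

Feel the rounded front edge of the wooden peel for splinters before it goes back to the oven: run your closed fingertips lightly along the top of the blade, just inside the rim, from where the curve begins on the robot's left, slowly round the nose to where it ends on the robot's right, touching every stretch of the curve in turn. Do not press hard, shift or lift the peel, leave everything else on the bench alone, and take the hand away at the end.

Things in the scene. Friction and masses are not known exactly. Their poses are not given: they have to be found in the camera images.
- peel: the baker's peel: light wooden board lying loose and flat, its polished top floury and slippery (friction about 0.25), 280 mm wide, 12 mm thick, 0.75 kg; half-round nose (radius 140 mm) pointing roughly at the robot, straight sides for 100 mm, shoulders, then a handle 30 mm wide and 22 mm high pointing away. Origin on the underside at the centre of the half circle; -x to the tip of the nose, +x along the handle (its end at 440 mm), +y to the robot's left
- blade_centre (a point): point on the peel's top face, 12 mm above the bench, straight above the peel's origin: the centre of the nose's half circle
- edge_1 (a point): point 1 of 9 along the rounded edge, on the flat top face, 12 mm above the bench and 12 mm in from the rim (128 mm from blade_centre); the points are 22.5 degrees and 50 mm apart, counted from the robot's left round to its right; this one is left-hand end of the curve, where the straight left side begins
- edge_2 (a point): point 2 of 9 along the rounded edge, on the flat top face, 12 mm above the bench and 12 mm in from the rim (128 mm from blade_centre); the points are 22.5 degrees and 50 mm apart, counted from the robot's left round to its right
- edge_3 (a point): point 3 of 9 along the rounded edge, on the flat top face, 12 mm above the bench and 12 mm in from the rim (128 mm from blade_centre); the points are 22.5 degrees and 50 mm apart, counted from the robot's left round to its right
- edge_4 (a point): point 4 of 9 along the rounded edge, on the flat top face, 12 mm above the bench and 12 mm in from the rim (128 mm from blade_centre); the points are 22.5 degrees and 50 mm apart, counted from the robot's left round to its right
- edge_5 (a point): point 5 of 9 along the rounded edge, on the flat top face, 12 mm above the bench and 12 mm in from the rim (128 mm from blade_centre); the points are 22.5 degrees and 50 mm apart, counted from the robot's left round to its right; this one is the tip of the nose, nearest the robot
- edge_6 (a point): point 6 of 9 along the rounded edge, on the flat top face, 12 mm above the bench and 12 mm in from the rim (128 mm from blade_centre); the points are 22.5 degrees and 50 mm apart, counted from the robot's left round to its right
- edge_7 (a point): point 7 of 9 along the rounded edge, on the flat top face, 12 mm above the bench and 12 mm in from the rim (128 mm from blade_centre); the points are 22.5 degrees and 50 mm apart, counted from the robot's left round to its right
- edge_8 (a point): point 8 of 9 along the rounded edge, on the flat top face, 12 mm above the bench and 12 mm in from the rim (128 mm from blade_centre); the points are 22.5 degrees and 50 mm apart, counted from the robot's left round to its right
- edge_9 (a point): point 9 of 9 along the rounded edge, on the flat top face, 12 mm above the bench and 12 mm in from the rim (128 mm from blade_centre); the points are 22.5 degrees and 50 mm apart, counted from the robot's left round to its right; this one is right-hand end of the curve, where the straight right side begins
- loaf: round dark rye loaf, 170 mm across, 65 mm high, standing to the left of the peel; a bystander, loose, to be left where it is; origin on its underside
- roll: small round brown bread roll, 84 mm across, 42 mm high, standing off the right-hand curve of the peel's nose; a bystander, loose, to be left where it is; origin on its underside
- scraper: steel bench scraper (plate 100 x 150 mm, 3 mm thick) with a 22 mm high dark wooden grip bar along one long edge, lying flat off the left-hand curve of the peel's nose; a bystander, loose, to be left where it is; origin on its underside
- brush: flat flour brush of dark wood with pale bristles, 220 mm long, 55 mm wide, 18 mm high, lying on the blade of the peel towards its handle; a bystander, loose, to be left where it is; origin on its underside
- tin: dark steel loaf tin, 265 x 120 mm, 79 mm high, to the right of the peel; a bystander, loose, to be left where it is; origin on its underside
- timer: round white and grey kitchen timer, 68 mm across, 58 mm high, standing on the bench before the tip of the nose; a bystander, loose, to be left where it is; origin on its underside

How it is judged (in metres and radians):
On the way, in this order (a step that is already met when the one before it is completed fails the run):
1. the fingertips touch the peel at point 1 of 9 of its rounded edge (hand within 24 mm of it, seen from above) (contact force between the fingers and peel above 0.3 N and horizontal distance between the grasp point and edge_1 below 0.024 m), for 0.1 s.
2. the fingertips touch the peel at point 2 of 9 of its rounded edge (hand within 24 mm of it, seen from above) (contact force between the fingers and peel above 0.3 N and horizontal distance between the grasp point and edge_2 below 0.024 m), for 0.1 s.
3. the fingertips touch the peel at point 3 of 9 of its rounded edge (hand within 24 mm of it, seen from above) (contact force between the fingers and peel above 0.3 N and horizontal distance between the grasp point and edge_3 below 0.024 m), for 0.1 s.
4. the fingertips touch the peel at point 4 of 9 of its rounded edge (hand within 24 mm of it, seen from above) (contact force between the fingers and peel above 0.3 N and horizontal distance between the grasp point and edge_4 below 0.024 m), for 0.1 s.
5. the fingertips touch the peel at point 5 of 9 of its rounded edge (hand within 24 mm of it, seen from above) (contact force between the fingers and peel above 0.3 N and horizontal distance between the grasp point and edge_5 below 0.024 m), for 0.1 s.
6. the fingertips touch the peel at point 6 of 9 of its rounded edge (hand within 24 mm of it, seen from above) (contact force between the fingers and peel above 0.3 N and horizontal distance between the grasp point and edge_6 below 0.024 m), for 0.1 s.
7. the fingertips touch the peel at point 7 of 9 of its rounded edge (hand within 24 mm of it, seen from above) (contact force between the fingers and peel above 0.3 N and horizontal distance between the grasp point and edge_7 below 0.024 m), for 0.1 s.
8. the fingertips touch the peel at point 8 of 9 of its rounded edge (hand within 24 mm of it, seen from above) (contact force between the fingers and peel above 0.3 N and horizontal distance between the grasp point and edge_8 below 0.024 m), for 0.1 s.
9. the fingertips touch the peel at point 9 of 9 of its rounded edge (hand within 24 mm of it, seen from above) (contact force between the fingers and peel above 0.3 N and horizontal distance between the grasp point and edge_9 below 0.024 m), for 0.1 s.
At the end, for the whole second after the job is handed in: All nine points of the rounded edge have been touched in order from left to right (hand within 24 mm of each, never pressing over 30 N); the peel lies flat and at rest within 20 mm of where it was (either end of the curve within 30 mm), and every other thing lies within 25 mm of where it was (distance of blade_centre from where it was at the start of the episode below 0.02 m and distance of each of edge_1, edge_9 from where it was at the start of the episode below 0.03 m and angle between peel's own z axis and vertical below 0.07 rad and linear speed of peel below 0.01 m/s and distance of each of loaf, roll, scraper, brush, tin, timer from where it was at the start of the episode below 0.025 m).
It fails at once if the fingers press on the peel harder than 30 N (contact force between the fingers and peel above 30 N).
It fails at once if the peel is shifted by more than 20 mm (30 mm at either end of the curve) (distance of blade_centre from where it was at the start of the episode above 0.02 m or distance of any of edge_1, edge_9 from where it was at the start of the episode above 0.03 m).
It fails at once if the peel is lifted or tipped (blade centre more than 10 mm up, or more than 4 degrees) (height (world z) of blade_centre above 0.022 m or angle between peel's own z axis and vertical above 0.07 rad).
It fails at once if another thing on the bench is moved by more than 25 mm or tipped (distance of any of loaf, roll, scraper, brush, tin, timer from where it was at the start of the episode above 0.025 m or angle between any of loaf, roll, scraper, brush, tin, timer's own z axis and vertical above 0.2 rad).
It also fails if it takes over 64 s, if anything falls off the work surface, if the arm or the gripper's body presses on something with over 40 N, if the wrist force passes 120 N, or if a joint passes its speed limit or range.

ROBOT

A 7-joint arm with a two-finger parallel gripper is mounted at the origin on the work surface. World frame = base frame: x ahead of the robot, y to its left, z up, the work surface at z = 0. Lengths are in m, angles in degrees, forces in N, time in s.
With the tool pointing down it reaches from about 0.4 to 0.85 m from the base axis. Payload 10.4 kg.
Tool frame: the origin (TCP) lies midway between the tips of the shut fingers; the grasp point (between the pads) lies 19 mm behind it; x points along the fingers, z is the direction in which the jaws open and shut, and the axes are right-handed (so a half turn about x gives the same grasp; the last joint's range is limited). The gripper opens to 87 mm and grips with 3 to 60 N. Pads are 19 mm wide; open, the fingers measure 117 mm over their backs; the gripper's body (75 mm by 190 mm) begins 51 mm behind the grasp point.
Start: joints at [73.362, 19.034, -3.707, 83.658, 1.238, 77.344, -5.071], TCP at [0.165, -0.603, 0.223] pointing down, gripper open.
Joint ranges: [-148.97, 148.97], [-28.65, 121.19], [-84.17, 76.75], [9.2, 138.47], [-72.65, 252.65], [3.7, 117.97], [-149.18, 149.18]. Speed limits (degrees/s): [127.2, 127.2, 159.86, 159.86, 180, 180, 180].

INTERFACE

Orientations are given as [roll, pitch, yaw] about the fixed x, y, z axes, in that order (R = Rz(yaw) Ry(pitch) Rx(roll)).
In Python, from rig import robot, viewer gives the robot as it stands.
- The arm moves only by the tool servo_tool, never from a script. Its argument "targets" is a list of rows, each a list of 4 numbers: the shift along the tool's x, y, z in m, then the turn about the tool's x in degrees. In form: [[tx, ty, tz, turn], ...]. A call has 1 to 8 rows; each row is the pose to reach, as a shift and turn from the pose commanded when the call began, along the tool's axes at that moment; what a row does not reach only later rows make up. A row lasts 1/8 s, in which the tool goes at most 62.5 mm and 10.7 degrees, less where a joint would pass 70% of its speed; a pose out of reach is approached as far as the arm can. A call with a gripper value outside its range is refused whole. "claw" is the gripper command: -1 is fully open, 1 is shut, values between are in proportion, set as the call begins (left out, the last holds). The fingers move at their own pace and stop on an object; the grip force is fixed at half the most. Time passes only in rows, so rows that repeat a pose let the fingers close. It gives the time, the measured TCP pose, the force and the opening at its end, in the units of the state.
- robot.get_obs(): the state, without advancing time (a new reading comes with each control period).
- viewer.get_image(name): name is "side" or "top" or "wrist"; returns a dict with "image" (384x512x3 uint8, red, green, blue), "depth" (384x512 float32, m along the optical axis (not along the pixel's ray), 0 where there is no reading), "camera_matrix" (3x3 intrinsics, pixels), "pose" (4x4, takes a point from camera to world coordinates); the wrist camera has in their place "mount" (4x4, takes a point from camera to tool coordinates, whose origin is the TCP and whose axes are the tool frame's). Camera axes: x right, y down, z forward; pixel columns grow to the right and rows downward; lengths in m; the calibration is good to about 2 mm. The wrist camera is an equidistant fisheye: a pixel r from the principal point sees the ray r / f radians off the axis. A picture is of the moment at which its call begins: read the wrist's pose just before it.
- robot.job_done(): hands the job in, once; it reports no verdict.
The state is a dict: "time": time; "joint_pos": joint angles; "dq": joint speeds; "effort": joint torques, N m; "tool_pos": TCP position; "eef_rot": TCP orientation; "contact_force": force on the tool from outside, world axes, zero at the start; "moment": the same for the moment, N m; "gripper_width": finger opening in m.
Only numpy, scipy, OpenCV 4.12 (cv2) and the standard library are available. Lean on these libraries where they do the work, as an engineer would, in place of code of your own. Each camera call takes 0.05 s, during which the arm holds its last target.

## Working session

There is one attempt and no reset: what is moved stays moved. The work goes in short steps, Python scripts to look and compute and a tool call to move; the robot and the scene stay as the last step left them, time stands still between calls to the robot, and variables do not carry over. Pictures are saved under pics/ and viewed, and the job is handed in when it is done.

Besides the shell and the picture viewer there is one more tool, called after "Emit:" by a JSON object that holds its "name" and its "arguments", one argument or row to a line. servo_tool: Moves the arm, as the interface text tells. Its arguments: {"type":"object","properties":{"targets":{"type":"array","items":{"type":"array","items":{"type":"number"}}},"claw":{"type":"number"}},"required":["targets"]}

```bash
ls; mkdir -p pics; python3 - <<'E'
from rig import robot, viewer
import cv2,numpy as np
o=robot.get_obs(); print(o)
for n in ["side","top"]:
    d=viewer.get_image(n); cv2.imwrite(f"pics/{n}0.png",d["image"][:,:,::-1]); np.savez(f"{n}0.npz",**d); print(n,d["camera_matrix"],d["pose"])
E
```

```text
pics
{'time': 0.0, 'joint_pos': array([73.36362635, 19.07212508, -3.70932805, 83.70595954,  1.24006249,
       77.34373226, -5.06942254]), 'dq': array([ 0.05147502, -0.02255382,  0.092451  ,  0.05002634, -0.02003217,
        0.02423988, -0.00526889]), 'effort': array([ 1.68917777e-04, -6.23257041e+01,  2.45511759e-02, -3.89906931e+01,
       -6.14325539e-02,  3.95528111e-02,  1.40773996e-04]), 'tool_pos': array([ 0.16525679, -0.60235147,  0.2217528 ]), 'eef_rot': array([-176.16195997,   89.91813509,  109.18469914]), 'contact_force': array([ 0.3899125 , -0.01949217,  0.01290676]), 'moment': array([ 0.04115821, -0.07681288,  0.01763642]), 'gripper_width': 0.08716376259627183}
side [[466.9404658    0.         256.12679886]
 [  0.         466.9404658  196.49692963]
 [  0.           0.           1.        ]] [[ 0.96667987 -0.16280094  0.19754968  0.31187046]
 [-0.2549322  -0.54221531  0.80063233 -0.87527099]
 [-0.02322924 -0.82431694 -0.56565183  0.67870949]
 [ 0.          0.          0.          1.        ]]
top [[481.20810216   0.         256.759854  ]
 [  0.         481.20810216 183.98054671]
 [  0.           0.           1.        ]] [[ 0.03048001 -0.99234165  0.11970389  0.39480803]
 [-0.99928353 -0.03294126 -0.01863607  0.05514987]
 [ 0.02243655 -0.1190501  -0.99263471  1.18424022]
 [ 0.          0.          0.          1.        ]]
```

View pics/side0.png

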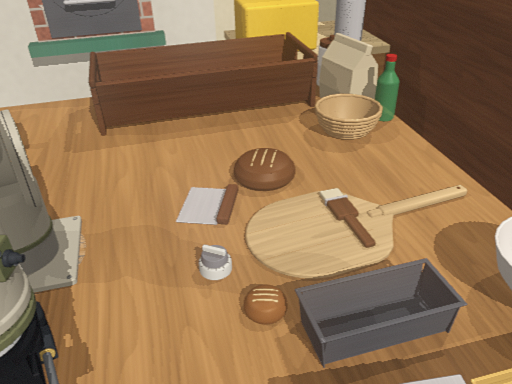

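View pics/top0.png

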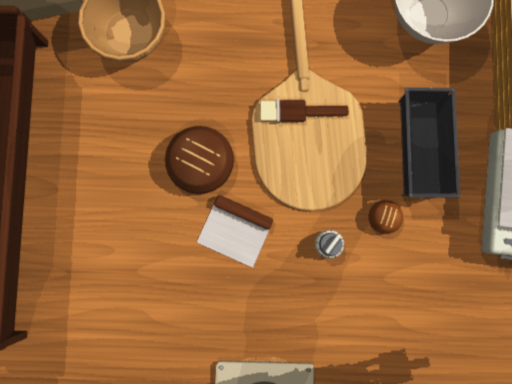

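The side and top views show the peel in the top image at columns 253–367 and rows 70–210, with its nose tip near (312, 210). The brush is at row 110, the timer at (330, 244), the roll at (386, 217), the scraper at (237, 230) and the tin at (430, 142). The gripper isn't in view over the peel.

```bash
cat > h.py <<'E'
import numpy as np, cv2
def ray_plane(d,uv,z):
    K=d["camera_matrix"];P=d["pose"];uv=np.atleast_2d(uv).astype(float)
    r=np.c_[uv,np.ones(len(uv))]@np.linalg.inv(K).T@P[:3,:3].T
    return P[:3,3]+r*((z-P[2,3])/r[:,2])[:,None]
def cloud(d):
    h,w=d["depth"].shape;v,u=np.mgrid[:h,:w]
    K=d["camera_matrix"];P=d["pose"]
    r=np.stack([u,v,np.ones_like(u)],-1)@np.linalg.inv(K).T*d["depth"][...,None]
    return r@P[:3,:3].T+P[:3,3]
def circ(p):
    A=np.c_[2*p,np.ones(len(p))];s=np.linalg.lstsq(A,(p**2).sum(1),rcond=None)[0]
    return s[:2],np.sqrt(s[2]+s[:2]@s[:2])
E
python3 - <<'E'
from h import *
for n,s in [("top",(312,180)),("side",(300,245))]:
    d=dict(np.load(n+"0.npz"));im=d["image"];hsv=cv2.cvtColor(im,cv2.COLOR_RGB2HSV)
    print(n,"peel",hsv[s[1],s[0]],"bench",hsv[300,300] if n=="top" else hsv[300,150])
    C=cloud(d); print("z peel",C[s[1]-4:s[1]+5,s[0]-4:s[0]+5,2].mean(), "bench",C[300,100:200,2].mean())
    m=((hsv[...,1]<125)&(hsv[...,2]>140)).astype(np.uint8)
    m=cv2.morphologyEx(m,cv2.MORPH_OPEN,np.ones((3,3)))
    k,l,st,ce=cv2.connectedComponentsWithStats(m); m=(l==l[s[1],s[0]]).astype(np.uint8)
    print(st[l[s[1],s[0]]])
    c=max(cv2.findContours(m,cv2.RETR_EXTERNAL,cv2.CHAIN_APPROX_NONE)[0],key=len)[:,0]
    v=im[:,:,::-1].copy(); cv2.drawContours(v,[c[:,None]],-1,(255,0,0),1); cv2.imwrite(f"pics/{n}_c.png",v)
    np.save(n+"_c.npy",c)
E
```

```text
top peel [ 17 133 218] bench [ 14 176 177]
z peel 0.01034726135204551 bench -0.001340542249032264
[     0      0    512    384 188325]
side peel [ 18  96 217] bench [ 16 137 192]
z peel 0.020866569128559515 bench 0.0011658582935149364
[  245   186   222    92 10206]
```

```bash
python3 - <<'E'
from h import *
for n,s,S in [("top",(312,180),156),("side",(300,245),118)]:
    d=dict(np.load(n+"0.npz"));im=d["image"];hsv=cv2.cvtColor(im,cv2.COLOR_RGB2HSV)
    C=cloud(d)
    m=((hsv[...,1]<S)&(hsv[...,2]>170)).astype(np.uint8)
    m=cv2.morphologyEx(m,cv2.MORPH_OPEN,np.ones((3,3)))
    k,l,st,ce=cv2.connectedComponentsWithStats(m); m=(l==l[s[1],s[0]]).astype(np.uint8)
    print(n,st[l[s[1],s[0]]],"z med",np.median(C[cv2.erode(m,np.ones((9,9)))>0][:,2]))
    c=max(cv2.findContours(m,cv2.RETR_EXTERNAL,cv2.CHAIN_APPROX_NONE)[0],key=len)[:,0]
    v=im[:,:,::-1].copy(); cv2.drawContours(v,[c[:,None]],-1,(255,0,0),1); cv2.imwrite(f"pics/{n}_c.png",v)
    p=ray_plane(d,c,0.012)[:,:2]
    # iterative: near-side points by x
    x0=p[:,0].min()
    q=p[p[:,0]<x0+0.12]
    for i in range(5):
        ce,r=circ(q); e=np.hypot(*(q-ce).T)-r; q=q[abs(e)<0.004]
    print("circle",ce,r,len(q),abs(e).max(),"x0",x0)
    np.save(n+"_p.npy",p)
    # handle pts: far ones
    f=np.hypot(*(p-ce).T); hpt=p[f>0.27]
    if len(hpt): mid=hpt.mean(0); print("handle dir",mid-ce,np.degrees(np.arctan2(*(mid-ce)[::-1])),f.max())
E
```

```text
top [  253     0   113   210 11707] z med 0.010396611989461402
circle [ 0.61561266 -0.09840995] 0.13634901503819968 143 0.001603360236815815 x0 0.47867361162445554
handle dir [0.34034638 0.03610984] 6.056272603541673 0.4045784734630771
side [ 246  186  221   92 9839] z med 0.012904964499391991
circle [ 0.62452324 -0.10441989] 0.14331707383027043 131 0.0034193478027025326 x0 0.4796707229019528
handle dir [0.35769692 0.04598435] 7.325579251140175 0.44415143871714435
```

View pics/top_c.png

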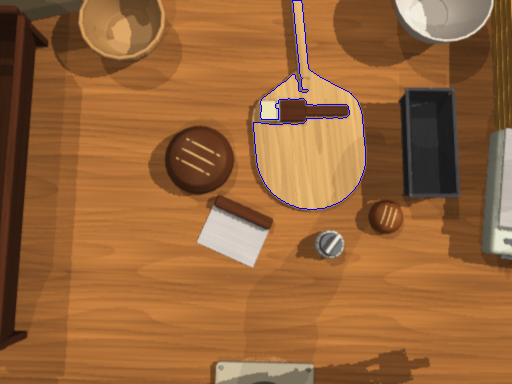

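View pics/side_c.png

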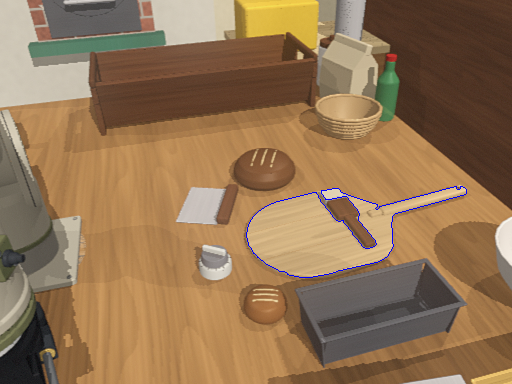

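```bash
python3 - <<'E'
from h import *
from scipy.optimize import least_squares
def sd(q,R,cx,cy,th):
    c,s=np.cos(th),np.sin(th); d=q-[cx,cy]; X=d@[c,s];Y=d@[-s,c]
    return np.where(X<0,np.hypot(X,Y),abs(Y))-R, X,Y
for n in ("top","side"):
    p=np.load(n+"_p.npy")
    x=np.array([.62,-.1,np.radians(6.5),.14])
    for i in range(6):
        e,X,Y=sd(p,x[3],*x[:3]); k=(X<.085)&(abs(e)<(.012 if i<2 else .004)); 
        if n=="side": k&=(Y>-0.02)   # far-left rim: top edge visible
        hk=(X>.27)&(abs(Y)<.03)
        f=lambda v:np.r_[sd(p[k],v[3],*v[:3])[0],0.3*sd(p[hk],0,*v[:3])[2]*0, [(v[3]-.139)*3]]
        x=least_squares(f,x,loss="soft_l1",f_scale=.002).x
    e,X,Y=sd(p[k],x[3],*x[:3]);print(n,x[:2],np.degrees(x[2]),x[3],k.sum(),np.sqrt((e**2).mean()),"handle meanY",sd(p[hk],0,*x[:3])[2].mean())
E
```

```text
top [ 0.61574128 -0.09820252] 6.501142355664172 0.13645750932372738 223 0.000771492994857525 handle meanY -0.002848942489548253
side [ 0.62015989 -0.10210242] 6.5353316222715225 0.13903858052523263 98 0.0009673580462279743 handle meanY 0.002173143089794531
```

```bash
cat >> h.py <<'E'
from scipy.spatial.transform import Rotation as Ro
def tool(o):
    r,p,y=o["eef_rot"]; return Ro.from_euler("xyz",[r,p,y],degrees=True).as_matrix()
PC=np.array([.618,-.100]);TH=np.radians(6.5)
def edge(k):  # k may be fractional
    a=np.radians(90+22.5*(k-1))+TH; return PC+.128*np.array([np.cos(a),np.sin(a)])
E
python3 - <<'E'
from h import *
from rig import robot
o=robot.get_obs();R=tool(o);print(R.round(3))
for k in range(1,10):print(k,edge(k).round(4))
d=dict(np.load("top0.npz"))
for n,uv,z in [("tin",[(402,90),(404,198)],.079),("loaf",[(165,160),(234,155)],.03),("roll",[(386,217)],.02),("timer",[(330,244)],.05),("scr",[(272,225),(217,200)],.02)]:print(n,ray_plane(d,uv,z)[:,:2].round(3).tolist())
print(R.T@(np.r_[edge(1),.16]-o["tool_pos"]))
E
```

```text
[[-0.     0.964  0.265]
 [ 0.001  0.265 -0.964]
 [-1.    -0.    -0.001]]
1 [0.6035 0.0272]
2 [0.5559 0.012 ]
3 [ 0.5178 -0.0203]
4 [ 0.495  -0.0647]
5 [ 0.4908 -0.1145]
6 [ 0.506  -0.1621]
7 [ 0.5383 -0.2002]
8 [ 0.5827 -0.223 ]
9 [ 0.6325 -0.2272]
tin [[0.765, -0.305], [0.507, -0.308]]
loaf [[0.585, 0.257], [0.603, 0.091]]
roll [[0.465, -0.283]]
timer [[0.395, -0.142]]
scr [[0.437, -0.007], [0.493, 0.128]]
[ 0.06243254  0.58922474 -0.4910493 ]
```

Emit:
{"name": "servo_tool", "arguments": {
  "targets": [
    [0, 0.04, -0.033, -8],
    [0, 0.08, -0.066, -16],
    [0, 0.12, -0.1, -24],
    [0, 0.16, -0.133, -32],
    [0, 0.2, -0.166, -40],
    [0, 0.24, -0.2, -48],
    [0, 0.28, -0.233, -56],
    [0, 0.32, -0.266, -64]
  ],
  "claw": 1
}}

```text
time: 1.1
tool_pos: [0.4042, -0.26, 0.2224]
eef_rot: [-119.4, 90.0, -129.8]
contact_force: [0.9, -0.5, -0.0]
gripper_width: 0.0152
```

```bash
cat > st.py <<'E'
from h import *
from rig import robot
import sys
o=robot.get_obs();R=tool(o)
print(o["time"],o["tool_pos"].round(4),o["contact_force"].round(2),o["gripper_width"].round(4),o["joint_pos"].round(1))
print(R.round(3).tolist())
k=float(sys.argv[1]);z=float(sys.argv[2]);print("to",edge(k),(R.T@(np.r_[edge(k),z]-o["tool_pos"])).round(4))
E
python3 st.py 1 .1
```

```text
Traceback (most recent call last):
  File "st.py", line 5, in <module>
    print(o["time"],o["tool_pos"].round(4),o["contact_force"].round(2),o["gripper_width"].round(4),o["joint_pos"].round(1))
                                                                       ^^^^^^^^^^^^^^^^^^^^^^^^
AttributeError: 'float' object has no attribute 'round'
```

```bash
sed -i 's/o\["gripper_width"\].round(4)/round(o["gripper_width"],4)/' st.py
python3 st.py 1 .1
```

```text
1.1 [ 0.4042 -0.26    0.2224] [ 0.94 -0.46 -0.01] 0.0152 [ 53.5   2.3 -26.6 103.6   1.1  74.4  16.2]
[[-0.0, 0.18, 0.984], [-0.0, 0.984, -0.18], [-1.0, -0.0, -0.0]]
to [0.60350999 0.0271772 ] [0.1223 0.3184 0.1442]
```

Emit:
{"name": "servo_tool", "arguments": {
  "targets": [
    [0, 0.04, 0.018, -2],
    [0, 0.08, 0.036, -4],
    [0, 0.12, 0.054, -6],
    [0.01, 0.16, 0.072, -8],
    [0.02, 0.2, 0.09, -10],
    [0.04, 0.24, 0.108, -10],
    [0.06, 0.28, 0.126, -10],
    [0.08, 0.318, 0.144, -10]
  ]
}}

```text
time: 2.1
tool_pos: [0.6045, 0.0254, 0.1415]
eef_rot: [-165.1, 90.0, -165.8]
contact_force: [-0.4, -0.1, 0.6]
gripper_width: 0.0002
```

Emit:
{"name": "servo_tool", "arguments": {
  "targets": [
    [0, 0, 0, 0],
    [0, 0, 0, 0],
    [0, 0, 0, 0]
  ]
}}

```text
time: 2.48
tool_pos: [0.6039, 0.0229, 0.1431]
eef_rot: [-52.0, 89.9, -52.7]
contact_force: [-1.2, 1.0, 0.5]
gripper_width: 0.0007
```

```bash
python3 st.py 1 .03; python3 - <<'E'
from h import *
from rig import robot,viewer
o=robot.get_obs()
for n in("wrist","top","side"):
    d=viewer.get_image(n);cv2.imwrite(f"pics/{n}1.png",d["image"][:,:,::-1])
    np.savez(n+"1.npz",R=tool(o),t=o["tool_pos"],**d)
E
```

```text
2.475 [0.6039 0.0229 0.1431] [-1.24  0.95  0.52] 0.0007 [ 24.2  24.4 -39.1  91.1  16.1  70.2 -18.7]
[[0.001, 0.013, 1.0], [-0.001, 1.0, -0.013], [-1.0, -0.001, 0.001]]
to [0.60350999 0.0271772 ] [ 0.1131  0.0044 -0.0006]
```

View pics/wrist1.png

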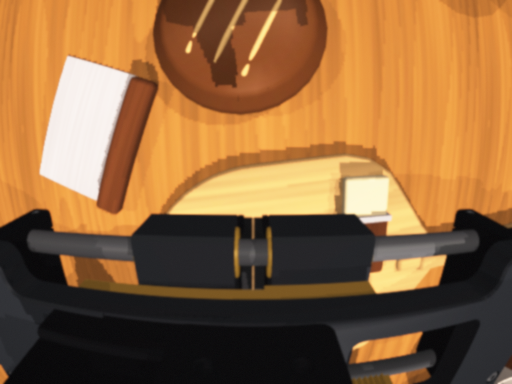

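View pics/side1.png

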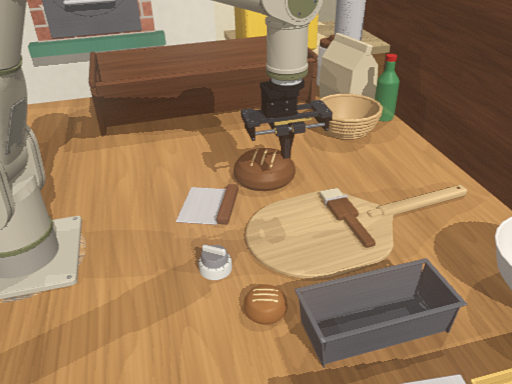

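The wrist view shows the left rim of the peel running from about (180, 205) through (256, 160) to (380, 160). The loaf is at (240, 50) and the scraper at (100, 130). The side view shows the closed fingers at (287, 150), above the left edge of the peel. Next I'll check the peel fit against the wrist picture.

```bash
python3 - <<'E'
from h import *
d=dict(np.load("wrist1.npz"));K=d["camera_matrix"];M=d["mount"]
print(K[0,0],K[:2,2],M[:3,3].round(3))
hsv=cv2.cvtColor(d["image"],cv2.COLOR_RGB2HSV)
for u in (190,220,256,300,340):
    col=hsv[120:212,u]; k=(col[:,1]<140)&(col[:,2]>190)
    v=120+np.argmax(k)
    q=np.array([u,v])-K[:2,2]; r=np.hypot(*q);th=r/K[0,0]
    ray=np.r_[np.sin(th)*q/r,np.cos(th)]
    T=M[:3,3];Wd=d["R"]@(M[:3,:3]@ray);O=d["t"]+d["R"]@T
    P=O+Wd*((.012-O[2])/Wd[2]); L=P[:2]-PC;c,s=np.cos(TH),np.sin(TH)
    print(u,v,P.round(4),"local",(L@[c,s]).round(4),(L@[-s,c]).round(4),np.hypot(*L).round(4))
E
```

```text
297.3186396354542 [252.66731337 188.90401857] [-0.162  0.068 -0.   ]
190 192 [0.5385 0.0121 0.012 ] local -0.0663 0.1204 0.1374
220 176 [0.5707 0.0285 0.012 ] local -0.0325 0.133 0.137
256 168 [0.6072 0.0362 0.012 ] local 0.0047 0.1366 0.1367
300 162 [0.6517 0.042  0.012 ] local 0.0495 0.1373 0.146
340 157 [0.6936 0.0473 0.012 ] local 0.0918 0.1378 0.1655
```

All five rim points in the wrist view agree with the fit to within 3 mm, so I'll descend.

Emit:
{"name": "servo_tool", "arguments": {
  "targets": [
    [0.02, 0.004, 0, 0],
    [0.04, 0.004, 0, 0],
    [0.06, 0.004, 0, 0],
    [0.08, 0.004, 0, 0],
    [0.095, 0.004, 0, 0],
    [0.105, 0.004, 0, 0],
    [0.11, 0.004, 0, 0],
    [0.11, 0.004, 0, 0]
  ]
}}

```text
time: 3.62
tool_pos: [0.6041, 0.0284, 0.0326]
eef_rot: [-10.7, 90.0, -11.3]
contact_force: [1.6, 0.5, 0.7]
gripper_width: 0.0003
```

Emit:
{"name": "servo_tool", "arguments": {
  "targets": [
    [0, 0, 0, 0],
    [0, 0, 0, 0]
  ]
}}

```text
time: 3.88
tool_pos: [0.6043, 0.0283, 0.0331]
eef_rot: [-9.7, 89.9, -10.4]
contact_force: [0.6, 1.0, 0.3]
gripper_width: 0.0005
```

```bash
python3 st.py 1 .012
```

```text
3.875 [0.6043 0.0283 0.0331] [0.64 0.97 0.35] 0.0005 [ 21.7  31.3 -36.6  96.4  21.1  59.4 -22.5]
[[0.001, 0.012, 1.0], [-0.0, 1.0, -0.012], [-1.0, -0.0, 0.001]]
to [0.60350999 0.0271772 ] [ 0.0211 -0.0011 -0.0008]
```

Now I'll creep down: 17 mm first, then 1 mm steps.

Emit:
{"name": "servo_tool", "arguments": {
  "targets": [
    [0.008, 0, 0, 0],
    [0.013, 0, 0, 0],
    [0.016, 0, 0, 0],
    [0.018, 0, 0, 0],
    [0.019, 0, 0, 0],
    [0.019, 0, 0, 0]
  ]
}}

```text
time: 4.62
tool_pos: [0.604, 0.0283, 0.0136]
eef_rot: [-48.6, 90.0, -49.3]
contact_force: [0.1, 0.2, -0.7]
gripper_width: 0.0004
```

Emit:
{"name": "servo_tool", "arguments": {
  "targets": [
    [0.001, 0, 0, 0],
    [0.002, 0, 0, 0],
    [0.002, 0, 0, 0]
  ]
}}

```text
time: 5.0
tool_pos: [0.6041, 0.0283, 0.0125]
eef_rot: [-54.8, 90.0, -55.4]
contact_force: [-4.2, -1.1, 9.9]
gripper_width: 0.0005
```

Emit:
{"name": "servo_tool", "arguments": {
  "targets": [
    [-0.0005, 0, 0, 0],
    [-0.0005, 0, 0, 0],
    [-0.0005, 0, 0, 0]
  ]
}}

```text
time: 5.38
tool_pos: [0.6041, 0.0283, 0.0125]
eef_rot: [-34.6, 90.0, -35.3]
contact_force: [-3.0, -0.3, 5.9]
gripper_width: 0.0005
```

Emit:
{"name": "servo_tool", "arguments": {
  "targets": [
    [0, 0, 0, 0],
    [0, 0, 0, 0]
  ]
}}

```text
time: 5.62
tool_pos: [0.6042, 0.0283, 0.0125]
eef_rot: [-31.3, 90.0, -32.0]
contact_force: [-2.2, -0.4, 7.1]
gripper_width: 0.0005
```

```bash
cat > arc.py <<'E'
from h import *
import sys
from rig import robot
o=robot.get_obs();k0,k1,n=float(sys.argv[1]),float(sys.argv[2]),int(sys.argv[3])
R=tool(o);print(o["tool_pos"].round(4),o["contact_force"].round(1))
for i in range(1,n+1):
    e=np.r_[edge(k0+(k1-k0)*i/n)-o["tool_pos"][:2],0];s=R.T@e;print(s[1:].round(3).tolist())
E
python3 arc.py 1 1.6 5
```

```text
[0.6042 0.0283 0.0125] [-2.2 -0.4  7.1]
[-0.002, -0.007]
[-0.003, -0.013]
[-0.005, -0.018]
[-0.006, -0.024]
[-0.008, -0.03]
```

Emit:
{"name": "servo_tool", "arguments": {
  "targets": [
    [0, -0.002, -0.007, 0],
    [0, -0.003, -0.013, 0],
    [0, -0.005, -0.018, 0],
    [0, -0.006, -0.024, 0],
    [0, -0.008, -0.03, 0]
  ]
}}

```text
time: 6.25
tool_pos: [0.5741, 0.0207, 0.0125]
eef_rot: [4.2, 89.9, 3.6]
contact_force: [1.9, 0.4, 5.8]
gripper_width: 0.0006
```

```bash
python3 arc.py 1.6 2.2 6
```

```text
[0.5741 0.0207 0.0125] [1.9 0.4 5.8]
[-0.002, -0.005]
[-0.004, -0.009]
[-0.007, -0.014]
[-0.009, -0.018]
[-0.012, -0.022]
[-0.014, -0.027]
```

Emit:
{"name": "servo_tool", "arguments": {
  "targets": [
    [0, -0.002, -0.005, 0],
    [0, -0.004, -0.009, 0],
    [0, -0.007, -0.014, 0],
    [0, -0.009, -0.018, 0],
    [0, -0.012, -0.022, 0],
    [0, -0.014, -0.027, 0]
  ]
}}

```text
time: 7.0
tool_pos: [0.5471, 0.007, 0.0125]
eef_rot: [7.5, 89.9, 6.8]
contact_force: [2.2, 0.6, 4.6]
gripper_width: 0.0006
```

```bash
python3 arc.py 2.2 3 8; python3 - <<'E'
from h import *
from rig import viewer
d=viewer.get_image("side");cv2.imwrite("pics/side2.png",d["image"][:,:,::-1])
E
```

```text
[0.5471 0.007  0.0125] [2.2 0.6 4.6]
[-0.003, -0.004]
[-0.006, -0.008]
[-0.009, -0.012]
[-0.013, -0.015]
[-0.016, -0.019]
[-0.02, -0.022]
[-0.024, -0.026]
[-0.028, -0.029]
```

View pics/side2.png

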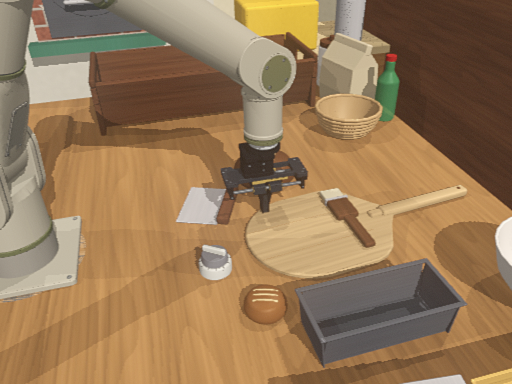

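The fingertips are on the rim of the blade at (264, 208), and the peel hasn't moved. The force is drifting down slowly, so I'll add 0.2 mm of depth.

Emit:
{"name": "servo_tool", "arguments": {
  "targets": [
    [0.0001, -0.003, -0.004, 0],
    [0.0002, -0.006, -0.008, 0],
    [0.0002, -0.009, -0.012, 0],
    [0.0002, -0.013, -0.015, 0],
    [0.0002, -0.016, -0.019, 0],
    [0.0002, -0.02, -0.022, 0],
    [0.0002, -0.024, -0.026, 0],
    [0.0002, -0.028, -0.029, 0]
  ]
}}

```text
time: 8.05
tool_pos: [0.5179, -0.02, 0.0125]
eef_rot: [21.4, 89.9, 20.8]
contact_force: [2.2, 3.3, 7.2]
gripper_width: 0.0007
```

```bash
python3 arc.py 3 3.8 8
```

```text
[ 0.5179 -0.02    0.0125] [2.2 3.3 7.2]
[-0.004, -0.003]
[-0.008, -0.006]
[-0.013, -0.009]
[-0.017, -0.011]
[-0.022, -0.013]
[-0.026, -0.016]
[-0.031, -0.018]
[-0.035, -0.019]
```

Emit:
{"name": "servo_tool", "arguments": {
  "targets": [
    [0, -0.004, -0.003, 0],
    [0, -0.008, -0.006, 0],
    [0, -0.013, -0.009, 0],
    [0, -0.017, -0.011, 0],
    [0, -0.022, -0.013, 0],
    [0, -0.026, -0.016, 0],
    [0, -0.031, -0.018, 0],
    [0, -0.035, -0.019, 0]
  ]
}}

```text
time: 9.05
tool_pos: [0.4984, -0.0545, 0.0125]
eef_rot: [33.8, 89.9, 33.2]
contact_force: [1.7, 4.5, 9.1]
gripper_width: 0.0004
```

```bash
python3 arc.py 3.8 4.6 8
```

```text
[ 0.4984 -0.0545  0.0125] [1.7 4.5 9.1]
[-0.005, -0.002]
[-0.01, -0.003]
[-0.015, -0.005]
[-0.02, -0.006]
[-0.025, -0.006]
[-0.03, -0.007]
[-0.035, -0.008]
[-0.04, -0.008]
```

Emit:
{"name": "servo_tool", "arguments": {
  "targets": [
    [-0.0002, -0.005, -0.002, 0],
    [-0.0003, -0.01, -0.003, 0],
    [-0.0003, -0.015, -0.005, 0],
    [-0.0003, -0.02, -0.006, 0],
    [-0.0003, -0.025, -0.006, 0],
    [-0.0003, -0.03, -0.007, 0],
    [-0.0003, -0.035, -0.008, 0],
    [-0.0003, -0.04, -0.008, 0]
  ]
}}

```text
time: 10.05
tool_pos: [0.4894, -0.0944, 0.0125]
eef_rot: [75.8, 89.9, 75.2]
contact_force: [0.6, 4.3, 8.5]
gripper_width: 0.0006
```

```bash
python3 arc.py 4.6 5.4 8;python3 - <<'E'
from h import *
from rig import viewer
d=viewer.get_image("side");cv2.imwrite("pics/side3.png",d["image"][:,:,::-1])
E
```

```text
[ 0.4894 -0.0944  0.0125] [0.6 4.3 8.5]
[-0.005, 0.001]
[-0.01, 0.001]
[-0.015, 0.001]
[-0.02, 0.002]
[-0.025, 0.002]
[-0.03, 0.003]
[-0.035, 0.004]
[-0.04, 0.006]
```

View pics/side3.png

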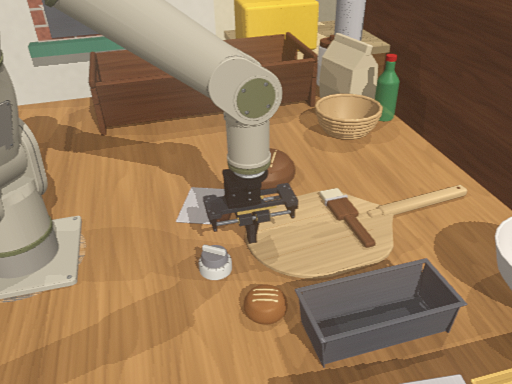

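The fingertips are near the nose tip at (252, 238). The end of the handle is still at (464, 189), so the peel hasn't shifted. I'll ease off a little more.

Emit:
{"name": "servo_tool", "arguments": {
  "targets": [
    [-0.0002, -0.005, 0.0, 0],
    [-0.0004, -0.01, 0.001, 0],
    [-0.0004, -0.015, 0.001, 0],
    [-0.0004, -0.02, 0.002, 0],
    [-0.0004, -0.025, 0.002, 0],
    [-0.0004, -0.03, 0.003, 0],
    [-0.0004, -0.035, 0.004, 0],
    [-0.0004, -0.04, 0.006, 0]
  ]
}}

```text
time: 11.1
tool_pos: [0.4944, -0.1349, 0.0125]
eef_rot: [149.9, 89.9, 149.2]
contact_force: [-1.9, 2.7, 6.7]
gripper_width: 0.0002
```

```bash
python3 arc.py 5.4 6.2 8
```

```text
[ 0.4944 -0.1349  0.0125] [-1.9  2.7  6.7]
[-0.004, 0.002]
[-0.009, 0.003]
[-0.014, 0.005]
[-0.018, 0.007]
[-0.023, 0.01]
[-0.027, 0.012]
[-0.031, 0.014]
[-0.036, 0.017]
```

Emit:
{"name": "servo_tool", "arguments": {
  "targets": [
    [-0.0001, -0.004, 0.002, 0],
    [-0.0002, -0.009, 0.003, 0],
    [-0.0002, -0.014, 0.005, 0],
    [-0.0002, -0.018, 0.007, 0],
    [-0.0002, -0.023, 0.01, 0],
    [-0.0002, -0.027, 0.012, 0],
    [-0.0002, -0.031, 0.014, 0],
    [-0.0002, -0.036, 0.017, 0]
  ]
}}

```text
time: 12.1
tool_pos: [0.5117, -0.1719, 0.0127]
eef_rot: [-146.1, 90.0, -146.8]
contact_force: [-0.2, 0.2, -0.4]
gripper_width: 0.0004
```

```bash
python3 arc.py 6.2 7 8
```

```text
[ 0.5117 -0.1719  0.0127] [-0.2  0.2 -0.4]
[-0.003, 0.002]
[-0.007, 0.005]
[-0.011, 0.009]
[-0.014, 0.012]
[-0.018, 0.016]
[-0.021, 0.019]
[-0.025, 0.023]
[-0.028, 0.027]
```

Contact was lost just past point 6. I'll step back onto point 6, touch again, then carry on.

Emit:
{"name": "servo_tool", "arguments": {
  "targets": [
    [0, 0.005, -0.003, 0],
    [0, 0.01, -0.006, 0],
    [0.0003, 0.01, -0.006, 0],
    [0.0005, 0.01, -0.006, 0],
    [0.0006, 0.01, -0.006, 0],
    [0.0006, 0.01, -0.006, 0]
  ]
}}

```text
time: 12.85
tool_pos: [0.5059, -0.1613, 0.0125]
eef_rot: [65.4, 90.0, 64.7]
contact_force: [-2.1, 1.9, 6.5]
gripper_width: 0.0002
```

```bash
python3 arc.py 6 6.6 6
```

```text
[ 0.5059 -0.1613  0.0125] [-2.1  1.9  6.5]
[-0.005, 0.003]
[-0.009, 0.005]
[-0.013, 0.008]
[-0.017, 0.011]
[-0.021, 0.015]
[-0.025, 0.018]
```

Emit:
{"name": "servo_tool", "arguments": {
  "targets": [
    [0, 0, 0, 0],
    [0, -0.005, 0.003, 0],
    [0, -0.009, 0.005, 0],
    [0, -0.013, 0.008, 0],
    [0, -0.017, 0.011, 0]
  ]
}}

```text
time: 13.48
tool_pos: [0.517, -0.1787, 0.0125]
eef_rot: [17.5, 90.0, 16.9]
contact_force: [-2.2, 3.5, 7.9]
gripper_width: 0.0004
```

```bash
python3 arc.py 6.4 7 6
```

```text
[ 0.517  -0.1787  0.0125] [-2.2  3.5  7.9]
[-0.004, 0.003]
[-0.008, 0.007]
[-0.011, 0.01]
[-0.015, 0.014]
[-0.018, 0.018]
[-0.021, 0.022]
```

Emit:
{"name": "servo_tool", "arguments": {
  "targets": [
    [0, -0.004, 0.003, 0],
    [0, -0.008, 0.007, 0],
    [0, -0.011, 0.01, 0],
    [0, -0.015, 0.014, 0],
    [0, -0.018, 0.018, 0],
    [0, -0.021, 0.022, 0]
  ]
}}

```text
time: 14.22
tool_pos: [0.5385, -0.2, 0.0125]
eef_rot: [-178.4, 90.0, -179.0]
contact_force: [-2.7, 2.8, 8.6]
gripper_width: 0.0
```

```bash
python3 arc.py 7 7.8 8;python3 - <<'E'
from h import *
from rig import viewer
d=viewer.get_image("side");cv2.imwrite("pics/side4.png",d["image"][:,:,::-1])
E
```

```text
[ 0.5385 -0.2     0.0125] [-2.7  2.8  8.6]
[-0.003, 0.004]
[-0.006, 0.008]
[-0.009, 0.012]
[-0.011, 0.017]
[-0.014, 0.021]
[-0.016, 0.026]
[-0.018, 0.03]
[-0.019, 0.035]
```

View pics/side4.png

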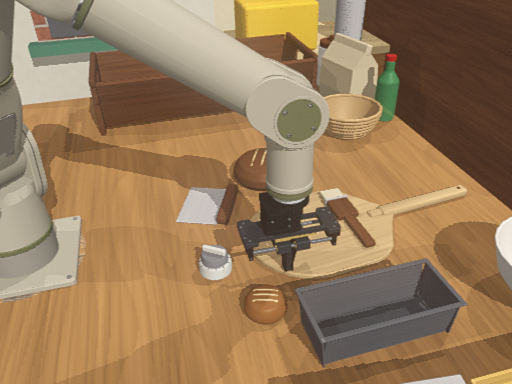

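The fingertips are at (288, 265), inside the right-hand curve. The handle end is still at (464, 189) and the roll and tin are untouched, so I'll continue.

Emit:
{"name": "servo_tool", "arguments": {
  "targets": [
    [-0.0001, -0.003, 0.004, 0],
    [-0.0001, -0.006, 0.008, 0],
    [-0.0001, -0.009, 0.012, 0],
    [-0.0001, -0.011, 0.017, 0],
    [-0.0001, -0.014, 0.021, 0],
    [-0.0001, -0.016, 0.026, 0],
    [-0.0001, -0.018, 0.03, 0],
    [-0.0001, -0.019, 0.035, 0]
  ]
}}

```text
time: 15.28
tool_pos: [0.573, -0.22, 0.0125]
eef_rot: [-133.1, 90.0, -133.8]
contact_force: [-2.5, 0.6, 7.9]
gripper_width: 0.0003
```

```bash
python3 arc.py 7.8 8.5 7
```

```text
[ 0.573  -0.22    0.0125] [-2.5  0.6  7.9]
[-0.002, 0.005]
[-0.003, 0.01]
[-0.004, 0.015]
[-0.005, 0.02]
[-0.006, 0.024]
[-0.007, 0.029]
[-0.007, 0.034]
```

Emit:
{"name": "servo_tool", "arguments": {
  "targets": [
    [0, -0.002, 0.005, 0],
    [0, -0.003, 0.01, 0],
    [0, -0.004, 0.015, 0],
    [0, -0.005, 0.02, 0],
    [0, -0.006, 0.024, 0],
    [0, -0.007, 0.029, 0],
    [0, -0.007, 0.034, 0]
  ]
}}

```text
time: 16.15
tool_pos: [0.6069, -0.2277, 0.0126]
eef_rot: [-119.6, 89.9, -120.3]
contact_force: [-2.8, -0.7, 7.0]
gripper_width: 0.0006
```

```bash
python3 arc.py 8.5 9.1 6
```

```text
[ 0.6069 -0.2277  0.0126] [-2.8 -0.7  7. ]
[-0.0, 0.005]
[-0.0, 0.01]
[-0.0, 0.016]
[0.0, 0.021]
[0.001, 0.026]
[0.002, 0.031]
```

Emit:
{"name": "servo_tool", "arguments": {
  "targets": [
    [0, 0, 0.005, 0],
    [0, 0, 0.01, 0],
    [0, 0, 0.016, 0],
    [0, 0, 0.021, 0],
    [0, 0.001, 0.026, 0],
    [0, 0.001, 0.029, 0],
    [0, 0.001, 0.029, 0],
    [0, 0.001, 0.029, 0]
  ]
}}

```text
time: 17.15
tool_pos: [0.6363, -0.2269, 0.0126]
eef_rot: [-55.1, 89.9, -55.8]
contact_force: [-1.4, -0.2, 5.3]
gripper_width: 0.0005
```

Emit:
{"name": "servo_tool", "arguments": {
  "targets": [
    [0, 0, 0, 0],
    [0, 0, 0, 0]
  ]
}}

```text
time: 17.4
tool_pos: [0.6364, -0.2269, 0.0126]
eef_rot: [-50.7, 89.9, -51.4]
contact_force: [-1.1, -1.6, 5.6]
gripper_width: 0.0006
```

Point 9 is touched, so I'll lift and withdraw.

Emit:
{"name": "servo_tool", "arguments": {
  "targets": [
    [-0.01, 0, 0, 0],
    [-0.03, 0, 0, 0],
    [-0.06, 0, 0, 0],
    [-0.09, 0, 0, 0],
    [-0.12, 0, 0, 0],
    [-0.15, 0, 0, 0],
    [-0.18, 0, 0, 0],
    [-0.2, 0, 0, 0]
  ]
}}

```text
time: 18.4
tool_pos: [0.6365, -0.2259, 0.2151]
eef_rot: [-18.6, 89.9, -19.2]
contact_force: [0.9, -0.3, -0.4]
gripper_width: 0.0007
```

Emit:
{"name": "servo_tool", "arguments": {
  "targets": [
    [0, -0.03, -0.02, 0],
    [0, -0.07, -0.05, 0],
    [0, -0.11, -0.08, 0],
    [0, -0.15, -0.11, 0],
    [0, -0.19, -0.14, 0],
    [0, -0.22, -0.17, 0],
    [0, -0.24, -0.19, 0],
    [0, -0.25, -0.2, 0]
  ]
}}

```text
time: 19.4
tool_pos: [0.4318, -0.475, 0.2125]
eef_rot: [-138.2, 90.0, -139.0]
contact_force: [-1.3, 0.1, 0.1]
gripper_width: 0.0006
```

Emit:
{"name": "servo_tool", "arguments": {
  "targets": [
    [0, 0, 0, 0],
    [0, 0, 0, 0],
    [0, 0, 0, 0],
    [0, 0, 0, 0]
  ]
}}

```text
time: 19.9
tool_pos: [0.4339, -0.4731, 0.2123]
eef_rot: [28.9, 90.0, 28.3]
contact_force: [-0.1, -0.7, -0.4]
gripper_width: 0.0004
```

```bash
python3 - <<'E'
from h import *
from rig import viewer
for n in("top","side"):
    d=viewer.get_image(n);cv2.imwrite(f"pics/{n}5.png",d["image"][:,:,::-1]);np.savez(n+"5.npz",**d)
    a=np.load(n+"0.npz")["image"]; df=np.abs(a.astype(int)-d["image"]).max(2); cv2.imwrite(f"pics/{n}diff.png",np.clip(df*3,0,255).astype(np.uint8))
E
```

```text
(no output)
```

View pics/top5.png

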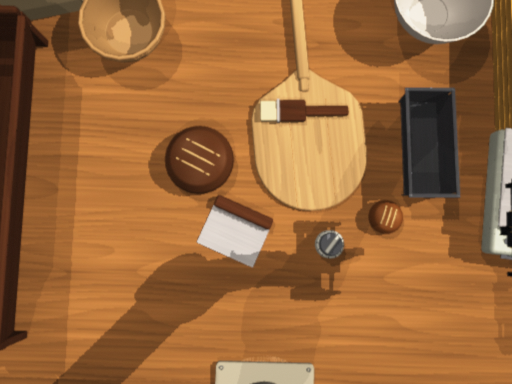

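View pics/sidediff.png

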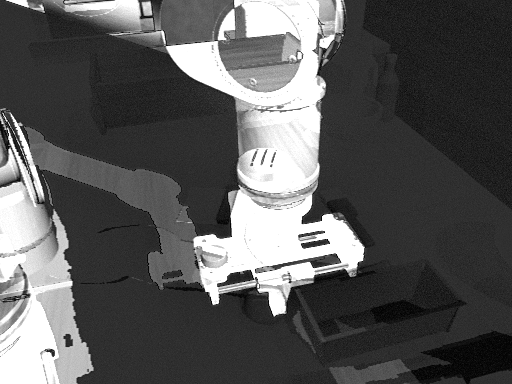

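View pics/topdiff.png

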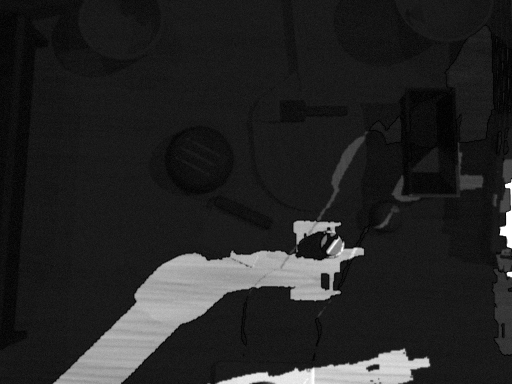

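The top view shows the peel in its original outline, columns 253–367 with its tip at (312, 210). Everything else is also in place: the timer is at (330, 244) and the roll at (386, 217). The difference images show only the arm and its shadow. I'm handing in.

```bash
python3 -c "
from rig import robot
print(robot.get_obs()['time'],robot.job_done())"
```

```text
the job is handed in; nothing more can be done
20.0 None
```

I ran the closed fingertips along the peel's rounded edge from point 1 to point 9, lifted clear, withdrew, and handed the job in at 20 s. No verdict is reported.

- **Locating the peel:** The top and side fits put the blade centre 4–6 mm apart, so I used a point between them, about (0.618, -0.100), turned 6.5°. The wrist camera's view of the left rim agreed to within 3 mm.
- **Force:** The force readings, taken at the end of each move, were about 5–10 N while touching, well under the 30 N limit.
- **Lost contact:** I eased off too far and contact was lost somewhere near point 6; I noticed it about 11 mm past. I went back, touched point 6 again at about 6.5 N and carried on to point 9.
- **Final pictures:** The last top picture shows no shift of the peel or of any other thing on the bench. In the last side picture the arm hid part of the scene.

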